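# Borescope look into a wooden glass mould

### The job

The rigid borescope hangs by its collar in the fork of the bench hanger: lift it up over the fork's upturned lips and out, then lower its tube, upright, through the narrow neck hole of the tall two-part wooden glass mould so that the lens tip is about 60 mm below the mould's top face. The charred lining is fragile, so the borescope must never touch the mould; leave the mould and the other things where they stand. Finish while still holding the borescope there, motionless and centred in the hole, for the picture.

Things in the scene. Friction and masses are not known exactly. Their poses are not given: they have to be found in the camera images.
- hanger: Bench hanger, screwed down: dark base plate 115 x 100 x 12 mm; steel post 14 mm thick, 197 mm high, 56 mm from the fork's centre on the hanger's +x side; aluminium fork with its mouth open to the hanger's -x. Origin on the bench straight below the fork's centre, z up.
- fork (a point): Fork's centre, level with its top face, 175 mm above the bench; axes as hanger. Two level prongs along x, 16 mm apart, 6 mm thick; tips 27 mm from the centre towards -x, with lips 8 mm above the top face. The tube hangs between the prongs, the collar rests on them. Raise the borescope 12 mm or more (20 is comfortable), then draw it 60 mm or more along -x to be clear.
- scope: Rigid borescope, 233 mm long, about 0.16 kg (+-25 %), upright at the start, tip 35 mm above the bench. Origin at the lens tip (lower end of the tube), z up along the tube. Steel tube 10 mm in diameter up to 140 mm from the tip, collar 32 mm in diameter to 147 mm, sleeve 24 mm in diameter to 167 mm, then the grip. Centre of mass about 133 mm above the tip.
- scope_grip (a point): Middle of the borescope's grip, on its axis 192 mm above the tip: the place to take it from above. Round black grip 30 mm in diameter, 167 to 213 mm above the tip; eyepiece over it to 233 mm, 28 mm in diameter. 36 mm below this point a light post up to 15 mm thick reaches 42 mm from the axis along the borescope's -x (at the start out of the fork's mouth, +-15 degrees).
- mould: Tall closed two-part glass mould, loose, 0.95 kg: dark wooden block 104 x 104 mm, 110 mm high, iron straps, hinge pin on its +x face (to 61 mm from the centre), two short handles on its -x face 62 mm up (to 92 mm from the centre). Origin in the middle of its underside, z up.
- mouth (a point): Centre of the round neck hole in the middle of the tall mould's top face, 110 mm above the bench; z up along the hole's axis. The hole is 32 mm in diameter and 26 mm deep, straight; below it the cavity is 74 mm in diameter, its floor 96 mm below the top face.
- low_mould: Bystander: low open wooden block mould, 90 x 90 mm, 54 mm high, iron band around it, with a wide round hollow 62 mm in diameter. Origin in the middle of its underside. Leave it alone.
- vase: Bystander: small green glass vase, 70 mm in diameter and 78 mm high. Origin in the middle of its underside. Leave it alone.
- brush: Bystander: flat hand brush lying on the bench, 200 mm long (along its x, handle to -x), 42 mm wide, 20 mm high. Origin under the middle of its length. Leave it alone.
Mind the look-alikes: they are no part of the job. Several things look just like the hanger: the one meant starts farthest to the robot's right.

How it is judged:
On the way, in this order (a step that is already met when the one before it is completed fails the run):
1. the borescope is lifted off the fork and clear of the hanger, held in the fingers (horizontal distance between scope and fork above 0.045 m and height (world z) of scope above 0.04 m and contact force between scope and hanger below 0.05 N and contact force between the fingers and scope above 0.5 N), for 0.1 s.
2. the lens tip has gone down into the neck hole (horizontal distance between scope and mouth below 0.013 m and z of scope in the frame of mouth below -0.01 m), for 0.1 s.
At the end, for the whole second after the job is handed in: Held motionless by the fingers alone: lens tip 45 to 75 mm below the tall mould's top face, within 5 mm of the hole's axis, tube within 4 degrees of upright, touching neither mould nor hanger; tall mould moved under 6 mm, low mould, vase and brush under 15 mm (z of scope in the frame of mouth between -0.075 and -0.045 m and horizontal distance between scope and mouth below 0.005 m and angle between scope's own z axis and vertical below 0.07 rad and linear speed of scope below 0.01 m/s and contact force between the fingers and scope above 0.5 N and contact force between scope and mould below 0.05 N and contact force between scope and hanger below 0.05 N and distance of mould from where it was at the start of the episode below 0.006 m and distance of each of low_mould, vase, brush from where it was at the start of the episode below 0.015 m); the arm keeps its last pose, push and grip.
It fails at once if the borescope touches the tall mould (contact force between scope and mould above 0.1 N).
It fails at once if the tall mould is shifted by more than 6 mm (distance of mould from where it was at the start of the episode above 0.006 m).
It fails at once if the low mould, the vase or the brush is shifted by more than 15 mm (distance of any of low_mould, vase, brush from where it was at the start of the episode above 0.015 m).
It also fails if it takes over 48 s, if anything falls off the work surface, if the arm or the gripper's body presses on something with over 40 N, if the wrist force passes 120 N, or if a joint passes its speed limit or range.

### The arm

A 7-joint arm with a two-finger parallel gripper is mounted at the origin on the work surface. World frame = base frame: x ahead of the robot, y to its left, z up, the work surface at z = 0. Lengths are in m, angles in rad, forces in N, time in s.
With the tool pointing down it reaches from about 0.425 to 0.875 m from the base axis. Payload 8.4 kg.
Tool frame: the origin (TCP) lies at the very end of the fingers, on their centre line; the grasp point (between the pads) lies 19 mm behind it (arm.grasp_offset is the distance from the TCP to the grasp point, in m); z points along the fingers, y is the line along which they close (so a half turn about z gives the same grasp; the last joint's range is limited). The gripper opens to 87 mm and grips with 3 to 60 N. Pads are 19 mm wide; open, the fingers measure 117 mm over their backs; the gripper's body (75 mm by 190 mm) begins 51 mm behind the grasp point.
Start: joints at [-1.337, 0.333, 0.04, 1.465, -0.013, 1.343, -0.059], TCP at [0.212, 0.614, 0.187] pointing down, gripper open.
Joint ranges: [-2.58, 2.58], [-0.38, 2.09], [-1.3, 1.39], [0.25, 2.4], [-1.5, 4.64], [0.08, 2.09], [-2.65, 2.65]. Speed limits (rad/s): [2.22, 2.22, 2.79, 2.79, 3.14, 3.14, 3.14].

### API

Orientations are given as a 3x3 rotation matrix whose columns are the frame's x, y, z axes.
In Python, from cell import arm, viewer gives the robot as it stands.
- The arm moves only by the tool apply_moves, never from a script. Its argument "series" is one flat list of numbers, 7 for each row, row after row: the finger opening in m, from 0 to 0.087, then the shift along the tool's x, y, z in m, then the turn, a rotation vector about the tool's x, y, z in degrees. A call has 1 to 5 rows; each row shifts and turns the commanded pose from where the row before left it, along the tool's axes as they then stand; what a row does not reach is not made up. A row lasts 1/10 s, in which the tool goes at most 50 mm and 8.59 degrees, less where a joint would pass 70% of its speed; a pose out of reach is approached as far as the arm can. A call is refused whole if a number of a shift passes 0.05 or a number of a turn 8.59, either way. A call with a gripper value outside its range is refused whole. The fingers move at their own pace and stop on an object; "force" is the grip in N (left out, the last holds). Time passes only in rows, so rows that do not move let the fingers close. It gives the time, the measured TCP pose, the force, the opening and the grip force at its end, in the units of the state.
- arm.get_state(): the state, without advancing time (a new reading comes with each control period).
- viewer.grab_frame(name): name is "scene" or "side" or "wrist"; returns a dict with "pixels" (420x560x3 uint8, red, green, blue), "z_map" (420x560 float32, m along the optical axis (not along the pixel's ray), 0 where there is no reading), "vfov" (degrees; the focal length in pixels is half the picture's height over the tangent of half this angle, whatever the lens; pixels are square), "cx", "cy" (the principal point, pixels), "xyz" and "rotation" of the camera in the world; the wrist camera has in their place "hand_eye" (4x4, takes a point from camera to tool coordinates, whose origin is the TCP and whose axes are the flange's). Camera axes: x right, y up, looking along -z (the intrinsics and any distortion apply to the point x, -y, -z); pixel columns grow to the right and rows downward; lengths in m; the calibration is good to about 2 mm. The wrist camera is an equidistant fisheye: a pixel r from the principal point sees the ray r / f radians off the axis. A picture is of the moment at which its call begins: read the wrist's pose just before it.
- arm.finish_job(): hands the job in; it is judged then, once.
The state is a dict: "time_s": time; "joint_pos": joint angles; "dq": joint speeds; "tau": joint torques, N m; "tcp_pos": TCP position; "orientation": TCP orientation; "force": force on the tool from outside, world axes, zero at the start; "ft_torque": the same for the moment, N m; "finger_gap": finger opening in m; "finger_force": force on a finger pad.
Only numpy, scipy, OpenCV 4.12 (cv2) and the standard library are available. Lean on these libraries where they do the work, as an engineer would, in place of code of your own. Each camera call takes 0.05 s, during which the arm holds its last target. There are 200 camera calls.

## Working session

There is one attempt and no reset: what is moved stays moved. The work goes in short steps, Python scripts to look and compute and a tool call to move; the robot and the scene stay as the last step left them, time stands still between calls to the robot, and variables do not carry over. Pictures are saved under pics/ and viewed, at most 10 in all, crops included, and the job is handed in when it is done.

Besides the shell and the picture viewer there is one more tool, called as name(argument=value, ...) on one line, values as JSON. apply_moves: Moves the arm, as the interface text tells. Its arguments: {"type":"object","properties":{"series":{"type":"array"},"force":{"type":"number"}},"required":["series"]}

```bash
mkdir -p pics; cat > h.py <<'E'
import numpy as np, cv2
from cell import arm, viewer
def grab(n):
    s=arm.get_state(); f=viewer.grab_frame(n); return s,f
def cloud(f,s=None):
    H,W=f['z_map'].shape; fl=H/2/np.tan(np.radians(f['vfov'])/2)
    u,v=np.meshgrid(np.arange(W),np.arange(H)); z=f['z_map']
    a=(u-f['cx'])/fl; b=(v-f['cy'])/fl
    if 'hand_eye' in f:
        r=np.hypot(a,b); k=np.where(r>1e-6,np.tan(np.minimum(r,1.5))/np.maximum(r,1e-6),1); a=a*k;b=b*k
    P=np.stack([a*z,-b*z,-z],-1)
    if 'hand_eye' in f:
        h=np.array(f['hand_eye']); P=P@h[:3,:3].T+h[:3,3]
        return P@np.array(s['orientation']).T+np.array(s['tcp_pos'])
    return P@np.array(f['rotation']).T+np.array(f['xyz'])
E
python3 - <<'E'
from h import *
for n in ['scene','side','wrist']:
    s,f=grab(n); cv2.imwrite(f'pics/{n}0.png',f['pixels'][:,:,::-1]); np.savez(f'{n}0.npz',P=cloud(f,s),z=f['z_map'],im=f['pixels'])
    print(n,{k:v for k,v in f.items() if k not in('pixels','z_map')})
print(s)
E
```

```text
scene {'vfov': 51.71937475884937, 'cx': 276.56107997369554, 'cy': 215.0107515504463, 'xyz': array([ 1.02600211, -0.2655906 ,  1.14189604]), 'rotation': array([[ 0.50088057, -0.73821404,  0.45183923],
       [ 0.86543888,  0.43415891, -0.25004318],
       [-0.01158464,  0.516281  ,  0.85634089]])}
side {'vfov': 45.54375489469438, 'cx': 276.38633001135753, 'cy': 208.95014163612828, 'xyz': array([0.46950523, 0.69497896, 0.96888758]), 'rotation': array([[-0.99704917,  0.06602527, -0.03916134],
       [-0.0758759 , -0.77017354,  0.63330527],
       [ 0.01165312,  0.6344079 ,  0.77291062]])}
wrist {'vfov': 65.70646984690485, 'cx': 286.5396883239451, 'cy': 204.84149432807405, 'hand_eye': array([[ 1.27237480e-04,  9.54187584e-01,  2.99209020e-01,
         8.21527846e-02],
       [ 9.99999912e-01, -1.96418706e-06, -4.18982240e-04,
         1.76712111e-04],
       [-3.99199949e-04,  2.99209047e-01, -9.54187501e-01,
        -1.98509952e-01],
       [ 0.00000000e+00,  0.00000000e+00,  0.00000000e+00,
         1.00000000e+00]])}
{'time_s': 0.1, 'joint_pos': array([-1.33723415,  0.33385096,  0.03987796,  1.46617432, -0.01337854,
        1.34329422, -0.0584678 ]), 'dq': array([-0.00036863, -0.00220192,  0.00057166, -0.00250193,  0.00114975,
       -0.00103755,  0.00152926]), 'tau': array([ 3.73979696e-03, -6.57810330e+01,  1.33992378e+00, -4.04698527e+01,
       -5.95890032e-02,  4.10609460e-02,  1.13210863e-04]), 'tcp_pos': array([0.21221015, 0.61388502, 0.18624556]), 'orientation': array([[-9.45149301e-01,  3.26638436e-01, -3.62064318e-04],
       [ 3.26638615e-01,  9.45148248e-01, -1.41565397e-03],
       [-1.20202542e-04, -1.45626854e-03, -9.99998932e-01]]), 'force': array([-0.48697258,  0.16715669,  0.12926799]), 'ft_torque': array([0.00481279, 0.09520611, 0.00486733]), 'finger_force': 0.0, 'finger_gap': 0.08701626291693434}
```

View pics/scene0.png

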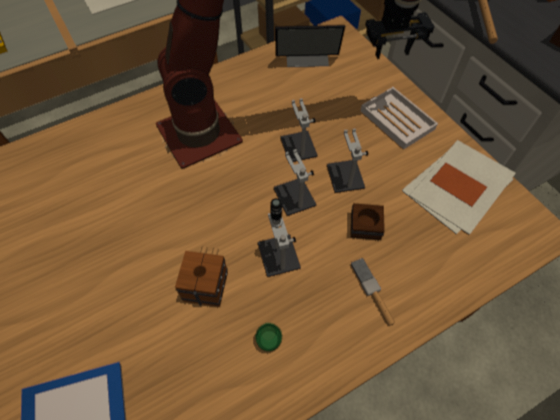

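View pics/side0.png

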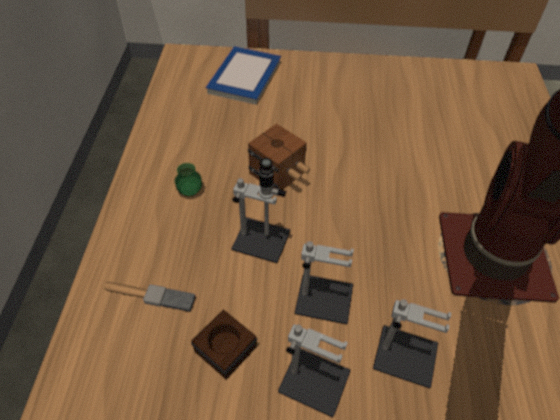

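The scene picture shows the scope on the rightmost hanger (grip about 276,208) and the tall mould's hole at (200,271). In the side picture they are at (266,170) and (277,143). Next I'll measure both from the clouds.

```bash
cat > m.py <<'E'
from h import *
from scipy.optimize import least_squares
def circ(p,r):
    return least_squares(lambda c:np.hypot(*(p-c).T)-r,p.mean(0),loss='soft_l1',f_scale=.001)
for n,g,m in [('scene',(276,208),(200,271)),('side',(266,168),(277,143))]:
    d=np.load(n+'0.npz');P=d['P'];z=d['z'];im=d['im']
    M=np.zeros(z.shape,np.uint8)
    def reg(c,a): 
        q=P[c[1]-a:c[1]+a,c[0]-a:c[0]+a].reshape(-1,3); return q
    print(n,'grip',P[g[1],g[0]],'mouth px',P[m[1],m[0]])
    q=reg(m,40); t=q[(abs(q[:,2]-.11)<.006)]
    # restrict to mould
    c0=np.median(t[:,:2],0); t=t[np.hypot(*(t[:,:2]-c0).T)<.09]
    (cx,cy),(w,h),a=cv2.minAreaRect(t[:,:2].astype(np.float32)); print('top rect',cx,cy,w,h,a,'z',np.median(t[:,2]),len(t),c0)
    print(' bench z',np.median(P[330:400,300:420,2]) if n=='scene' else np.median(P[70:120,350:430,2]))
    q=reg(g,60)
    for lo,hi in[(.205,.248),(.252,.264),(.264,.28)]:
        t=q[(q[:,2]>lo)&(q[:,2]<hi)]; 
        if len(t)>5:
            c0=np.median(t[:,:2],0); t=t[np.hypot(*(t[:,:2]-c0).T)<.03]
            f=circ(t[:,:2],.015 if hi<.25 else .014); print('z',lo,hi,len(t),c0,'circ',f.x, 'rms',np.sqrt(np.mean(f.fun**2)), t[:,2].max())
    t=q[(q[:,2]>.165)&(q[:,2]<.185)]; print('fork',len(t),cv2.minAreaRect(t[:,:2].astype(np.float32)))
    t=reg(g,110); 
    c0=np.array([P[g[1],g[0]][0],P[g[1],g[0]][1]]); t=t[(abs(t[:,2]-.012)<.004)&(np.hypot(*(t[:,:2]-c0).T)<.13)]; print('base',len(t),cv2.minAreaRect(t[:,:2].astype(np.float32)))
a=cv2.imread('pics/scene0.png')[175:300,165:315]; b=cv2.imread('pics/side0.png')[120:265,220:330]
cv2.imwrite('pics/c.png',np.hstack([cv2.resize(a,None,fx=2.8,fy=2.8,interpolation=3)[:350],cv2.resize(b,(265,350),interpolation=3)]))
E
python3 m.py
```

```text
scene grip [ 0.54830442 -0.00233289  0.26970622] mouth px [ 0.49081077 -0.21627127  0.03409467]
top rect 0.5296419262886047 -0.224227637052536 0.1054798811674118 0.11327508091926575 50.93285369873047 z 0.11081297140551638 1444 [ 0.52953374 -0.22287244]
 bench z -0.0007314320898254012
z 0.205 0.248 116 [ 0.54525586 -0.00291962] circ [0.53379838 0.00472422] rms 0.0012390706090848534 0.24723886712553478
z 0.252 0.264 10 [ 0.54319204 -0.00116872] circ [0.53140846 0.00499145] rms 0.0012253584602418676 0.26214653079724537
z 0.264 0.28 94 [0.53599329 0.00339672] circ [0.53191576 0.00566969] rms 0.005538521264482054 0.2723959673133143
fork 631 ((0.48547646403312683, 0.07737997174263), (0.08988142758607864, 0.3055816888809204), 47.138797760009766)
base 900 ((0.5191481709480286, -0.01606062799692154), (0.14886966347694397, 0.16378328204154968), 75.14057159423828)
side grip [0.53316619 0.01729793 0.26541103] mouth px [ 0.52871094 -0.23790759  0.09397402]
top rect 0.5274621844291687 -0.22183093428611755 0.10879568755626678 0.10938475281000137 51.27863693237305 z 0.1113245913711054 1249 [ 0.52657617 -0.218473  ]
 bench z 0.0021375861961552833
z 0.205 0.248 217 [0.53328351 0.01588575] circ [0.53469241 0.00315096] rms 0.0011961179382325839 0.24793954297999876
z 0.252 0.264 35 [0.53524623 0.01351437] circ [0.53433388 0.00088963] rms 0.0012708370968056608 0.26386226310029526
z 0.264 0.28 124 [0.53450961 0.00559087] circ [0.53630477 0.00301992] rms 0.005400629276883914 0.27277943650474246
fork 517 ((0.5576327443122864, 0.0025338903069496155), (0.04948267713189125, 0.09595581889152527), 87.34213256835938)
base 1462 ((0.5347370505332947, 0.02377995103597641), (0.16119998693466187, 0.17433273792266846), 5.821898460388184)
```

View pics/c.png

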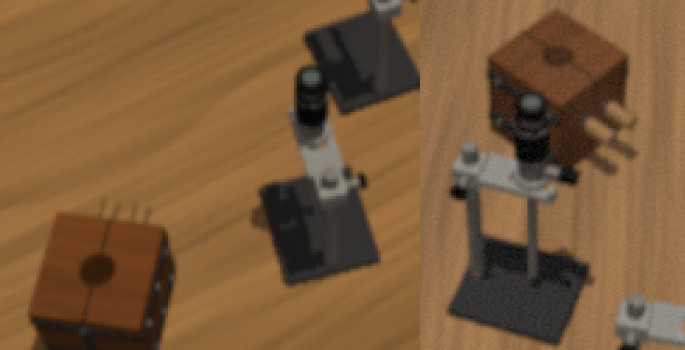

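apply_moves(series=[0.087, 0, 0, -0.04, 0, 0, -6.35, 0.087, 0, 0, -0.04, 0, 0, -6.35, 0.087, 0, 0, -0.04, 0, 0, -6.35, 0.087, -0.0215, -0.0407, 0, 0, 0, 0, 0.087, -0.0215, -0.0407, 0, 0, 0, 0])

```text
time_s: 0.65
tcp_pos: [0.2552, 0.5331, 0.3077]
orientation: [[-1.0, -0.002, 0.0], [-0.002, 1.0, 0.002], [-0.0, 0.002, -1.0]]
force: [1.1, -0.1, 0.0]
finger_gap: 0.0873
finger_force: 0.0
```

```bash
python3 - <<'E'
from h import *
s=arm.get_state(); print(s['joint_pos'],s['tcp_pos'],s['orientation'])
def bp(n,u,v,zz):
    f=viewer.grab_frame(n); fl=210/np.tan(np.radians(f['vfov'])/2)
    d=np.array(f['rotation'])@np.array([(u-f['cx'])/fl,-(v-f['cy'])/fl,-1]); c=np.array(f['xyz']); return c+d*(zz-c[2])/d[2]
print('hole scene',bp('scene',165+97/2.8,175+269/2.8,.11),'side',bp('side',220+(558-420)*110/265,120+56*145/350,.11))
print('post scene',bp('scene',165+328/2.8,175+178/2.8,.20),'side',bp('side',240,183,.20))
print('eye scene',bp('scene',165+312/2.8,175+77/2.8,.268),'side',bp('side',220+112*110/265,120+102*145/350,.268))
print('other fork side',bp('side',328,255,.175))
E
```

```text
[-1.22648457  0.1776586   0.03192022  1.41628247 -0.00581852  1.54610999
  0.37818611] [0.25518652 0.53313123 0.30772433] [[-9.99997209e-01 -2.32228081e-03  4.34098650e-04]
 [-2.32159155e-03  9.99996054e-01  1.58163227e-03]
 [-4.37769932e-04  1.58062005e-03 -9.99998655e-01]]
hole scene [ 0.52719618 -0.22053377  0.11      ] side [ 0.52687011 -0.22016151  0.11      ]
post scene [ 0.59449627 -0.01260942  0.2       ] side [0.58896848 0.00196948 0.2       ]
eye scene [0.53442993 0.00684635 0.268     ] side [0.53336418 0.00414047 0.268     ]
other fork side [0.40276396 0.14962226 0.175     ]
```

apply_moves(series=[0.087, -0.0215, -0.0407, 0, 0, 0, 0, 0.087, -0.0215, -0.0407, 0, 0, 0, 0, 0.087, -0.0215, -0.0407, 0, 0, 0, 0, 0.087, -0.0215, -0.0407, 0, 0, 0, 0, 0.087, -0.0215, -0.0407, 0, 0, 0, 0])

```text
time_s: 1.5
tcp_pos: [0.3628, 0.3287, 0.3068]
orientation: [[-1.0, -0.002, -0.0], [-0.002, 1.0, -0.0], [0.0, -0.0, -1.0]]
force: [0.8, 0.6, -0.1]
finger_gap: 0.0869
finger_force: 0.0
```

apply_moves(series=[0.087, -0.0215, -0.0407, 0, 0, 0, 0, 0.087, -0.0215, -0.0407, 0, 0, 0, 0, 0.087, -0.0215, -0.0407, 0, 0, 0, 0, 0.087, -0.0215, -0.0407, 0, 0, 0, 0, 0.087, -0.01, -0.02, 0, 0, 0, 0])

```text
time_s: 2.0
tcp_pos: [0.4603, 0.1434, 0.3072]
orientation: [[-1.0, 0.003, 0.001], [0.003, 1.0, -0.001], [-0.001, -0.001, -1.0]]
force: [-0.2, 0.4, 0.1]
finger_gap: 0.087
finger_force: 0.0
```

```bash
python3 - <<'E'
from h import *
s,f=grab('wrist'); print(s['tcp_pos'],s['joint_pos'])
P=cloud(f,s); cv2.imwrite('pics/w1.png',f['pixels'][:,:,::-1])
ok=(f['z_map']>0)
t=P[ok&(P[...,2]>.262)&(P[...,2]<.276)&(np.hypot(P[...,0]-.534,P[...,1]-.004)<.03)]
print('eye top',len(t), t[:,:2].min(0) if len(t) else 0,t[:,:2].max(0) if len(t) else 0)
t=P[ok&(abs(P[...,2]-.11)<.006)&(P[...,1]<-.12)]; 
if len(t): print(len(t),cv2.minAreaRect(t[:,:2].astype(np.float32)))
t=P[ok&(abs(P[...,2]-.175)<.01)&(np.hypot(P[...,0]-.534,P[...,1]-.004)<.08)]; 
if len(t): print(len(t),cv2.minAreaRect(t[:,:2].astype(np.float32)))
E
```

```text
[0.46028021 0.14342602 0.30716296] [-0.83236696 -0.07436487  0.41300396  1.67402128  0.03098316  1.53556097
  1.14609099]
eye top 22 [0.52252818 0.01222239] [0.52857264 0.01721784]
2732 ((0.5277663469314575, -0.22043955326080322), (0.10543209314346313, 0.10708068311214447), 51.6202278137207)
433 ((0.5319966673851013, 0.007851993665099144), (0.03449998423457146, 0.04676185920834541), 76.08531188964844)
```

View pics/w1.png

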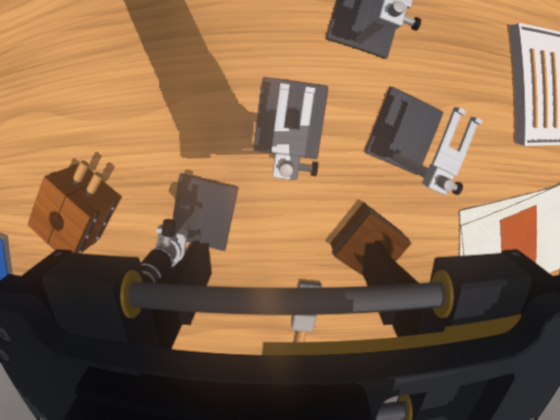

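The wrist picture shows the mould hole at (56,220) and the scope at (165,255). The cloud puts the mould centre at (0.528, -0.220), which agrees with the other views.

apply_moves(series=[0.087, -0.0185, -0.035, 0, 0, 0, 0, 0.087, -0.0185, -0.035, 0, 0, 0, 0, 0.087, -0.0185, -0.035, 0, 0, 0, 0, 0.087, -0.0185, -0.0345, 0, 0, 0, 0, 0.087, 0, 0, 0, 0, 0, 0])

```text
time_s: 2.55
tcp_pos: [0.5342, 0.0027, 0.3069]
orientation: [[-1.0, 0.006, 0.0], [0.006, 1.0, -0.003], [-0.0, -0.003, -1.0]]
force: [-0.1, 0.3, 0.3]
finger_gap: 0.0869
finger_force: 0.0
```

```bash
python3 - <<'E'
from h import *
s,f=grab('wrist'); print(s['tcp_pos'],s['joint_pos'],s['orientation'])
P=cloud(f,s); cv2.imwrite('pics/w2.png',f['pixels'][:,:,::-1])
ok=(f['z_map']>0)
for lo,hi in [(.205,.248),(.252,.266),(.266,.276)]:
    t=P[ok&(P[...,2]>lo)&(P[...,2]<hi)&(np.hypot(P[...,0]-.534,P[...,1]-.004)<.022)]
    if len(t): print(lo,len(t), t.min(0),t.max(0))
E
```

```text
[0.53420905 0.00269475 0.3068593 ] [-0.67136422  0.04567902  0.61153486  1.57320258 -0.0233388   1.53083985
  1.50566681] [[-9.99983480e-01  5.73878489e-03  3.26473089e-04]
 [ 5.73781954e-03  9.99979378e-01 -2.88473440e-03]
 [-3.43021226e-04 -2.88281350e-03 -9.99995786e-01]]
0.205 408 [ 0.5191594  -0.0095982   0.20500041] [0.53727575 0.02003635 0.24799912]
0.252 7 [5.21218393e-01 2.40737720e-05 2.58039944e-01] [0.52342245 0.0131081  0.2657495 ]
0.266 922 [ 0.52026966 -0.00787028  0.26632429] [0.54753712 0.0186289  0.27076643]
```

View pics/w2.png

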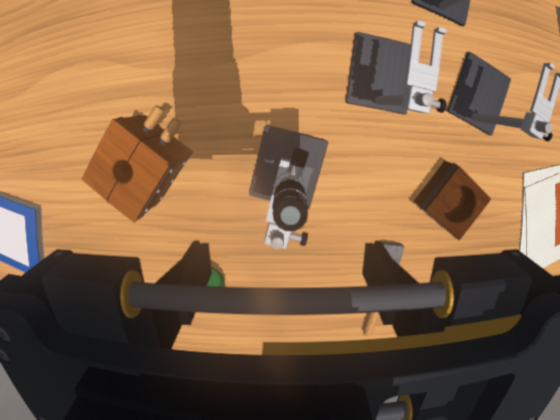

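apply_moves(series=[0.087, 0, 0.0025, 0.025, 0, 0, 0, 0.087, 0, 0, 0.025, 0, 0, 0, 0.087, 0, 0, 0.025, 0, 0, 0, 0.087, 0, 0, 0.022, 0, 0, 0, 0.087, 0, 0, 0, 0, 0, 0])

```text
time_s: 3.1
tcp_pos: [0.5308, 0.0117, 0.2072]
orientation: [[-1.0, -0.003, -0.005], [-0.003, 1.0, -0.001], [0.005, -0.001, -1.0]]
force: [-0.5, -0.3, 0.4]
finger_gap: 0.0868
finger_force: 0.0
```

apply_moves(series=[0.02, 0, 0, 0, 0, 0, 0, 0.02, 0, 0, 0, 0, 0, 0, 0.02, 0, 0, 0, 0, 0, 0, 0.02, 0, 0, 0, 0, 0, 0, 0.02, 0, 0, 0, 0, 0, 0], force=20)

```text
time_s: 3.6
tcp_pos: [0.5329, 0.0095, 0.2105]
orientation: [[-1.0, 0.0, 0.001], [0.0, 1.0, 0.0], [-0.001, 0.0, -1.0]]
force: [0.3, -0.7, -0.5]
finger_gap: 0.0551
finger_force: 0.0
```

apply_moves(series=[0.05, 0, 0, 0, 0, 0, 0, 0.05, 0, 0, 0, 0, 0, 0])

```text
time_s: 3.8
tcp_pos: [0.5326, 0.0095, 0.2101]
orientation: [[-1.0, 0.0, 0.0], [0.0, 1.0, 0.0], [-0.0, 0.0, -1.0]]
force: [-0.6, 0.0, 0.4]
finger_gap: 0.0508
finger_force: 0.0
```

apply_moves(series=[0.05, -0.0015, -0.004, 0, 0, 0, 0, 0.05, 0, 0, 0, 0, 0, 0, 0.05, 0, 0, 0, 0, 0, 0])

```text
time_s: 4.1
tcp_pos: [0.5342, 0.0052, 0.2101]
orientation: [[-1.0, 0.001, -0.0], [0.001, 1.0, -0.0], [0.0, -0.0, -1.0]]
force: [0.1, -0.0, -0.3]
finger_gap: 0.0502
finger_force: 0.0
```

apply_moves(series=[0.02, 0, 0, 0, 0, 0, 0, 0.02, 0, 0, 0, 0, 0, 0, 0.02, 0, 0, 0, 0, 0, 0, 0.02, 0, 0, 0, 0, 0, 0, 0.02, 0, 0, 0, 0, 0, 0], force=20)

```text
time_s: 4.6
tcp_pos: [0.5341, 0.0055, 0.21]
orientation: [[-1.0, 0.0, -0.0], [0.0, 1.0, -0.0], [0.0, -0.0, -1.0]]
force: [0.4, -0.6, 0.7]
finger_gap: 0.0279
finger_force: 20.0
```

apply_moves(series=[0.02, 0, 0, -0.01, 0, 0, 0, 0.02, 0, 0, -0.01, 0, 0, 0, 0.02, 0, 0, -0.01, 0, 0, 0, 0.02, 0, 0, -0.01, 0, 0, 0, 0.02, 0, 0, 0, 0, 0, 0], force=30)

```text
time_s: 5.1
tcp_pos: [0.535, 0.0055, 0.2519]
orientation: [[-1.0, 0.0, 0.002], [0.0, 1.0, 0.001], [-0.002, 0.001, -1.0]]
force: [-0.0, -0.9, -1.5]
finger_gap: 0.0276
finger_force: 30.0
```

apply_moves(series=[0.02, 0, 0, -0.015, 0, 0, 0, 0.02, 0, 0, -0.015, 0, 0, 0, 0.02, 0, 0, -0.015, 0, 0, 0, 0.02, 0, 0, -0.015, 0, 0, 0, 0.02, 0, 0, 0, 0, 0, 0])

```text
time_s: 5.6
tcp_pos: [0.5352, 0.0055, 0.3127]
orientation: [[-1.0, 0.0, 0.003], [0.0, 1.0, 0.001], [-0.003, 0.001, -1.0]]
force: [-0.4, 0.3, -2.0]
finger_gap: 0.0275
finger_force: 30.0
```

apply_moves(series=[0.02, 0, 0, -0.015, 0, 0, 0, 0.02, 0, 0, -0.015, 0, 0, 0, 0.02, 0, 0, -0.015, 0, 0, 0, 0.02, 0, 0, -0.015, 0, 0, 0, 0.02, 0, 0, 0, 0, 0, 0])

```text
time_s: 6.1
tcp_pos: [0.5348, 0.0055, 0.372]
orientation: [[-1.0, 0.0, 0.002], [0.0, 1.0, 0.0], [-0.002, 0.0, -1.0]]
force: [0.7, -0.4, -2.2]
finger_gap: 0.0275
finger_force: 30.0
```

```bash
python3 - <<'E'
from h import *
s,f=grab('side'); print(s['tcp_pos'],s['joint_pos'],s['finger_gap'],s['finger_force'],s['force'])
cv2.imwrite('pics/s3.png',f['pixels'][:,:,::-1])
E
```

```text
[0.53475457 0.00545253 0.37198056] [-0.67105514  0.04955631  0.61416071  1.44038814 -0.02888272  1.65835738
  1.51026369] 0.02753616724947569 29.99788999557495 [ 0.68605226 -0.39124427 -2.16974682]
```

View pics/s3.png

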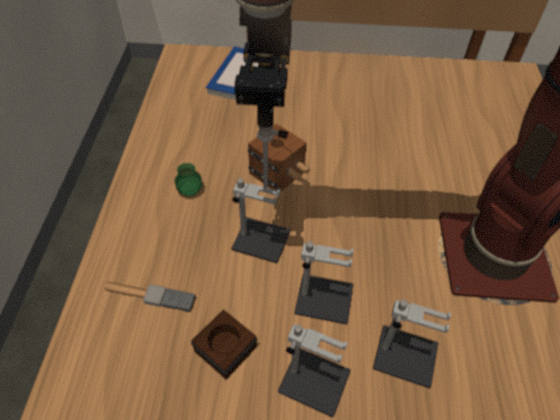

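apply_moves(series=[0.02, 0, 0, -0.015, 0, 0, 0, 0.02, 0, -0.015, 0, 0, 0, 0, 0.02, 0, -0.025, 0, 0, 0, 0, 0.02, 0, -0.025, 0, 0, 0, 0, 0.02, 0, -0.025, 0, 0, 0, 0])

```text
time_s: 6.65
tcp_pos: [0.5335, -0.0865, 0.384]
orientation: [[-1.0, 0.001, -0.001], [0.001, 1.0, -0.0], [0.001, -0.0, -1.0]]
force: [0.2, 0.3, -1.5]
finger_gap: 0.0275
finger_force: 30.0
```

apply_moves(series=[0.02, 0, -0.025, 0, 0, 0, 0, 0.02, 0, -0.025, 0, 0, 0, 0, 0.02, 0, -0.025, 0, 0, 0, 0, 0.02, 0, -0.025, 0, 0, 0, 0, 0.02, 0.007, -0.02, 0, 0, 0, 0])

```text
time_s: 7.15
tcp_pos: [0.5264, -0.2068, 0.3837]
orientation: [[-1.0, 0.002, -0.002], [0.002, 1.0, -0.001], [0.002, -0.001, -1.0]]
force: [-0.4, 0.4, -1.8]
finger_gap: 0.0276
finger_force: 30.0
```

apply_moves(series=[0.02, 0, -0.01, 0, 0, 0, 0, 0.02, 0, -0.005, 0, 0, 0, 0, 0.02, 0, 0, 0, 0, 0, 0, 0.02, 0, 0, 0, 0, 0, 0, 0.02, 0, 0, 0, 0, 0, 0])

```text
time_s: 7.65
tcp_pos: [0.5275, -0.2184, 0.3849]
orientation: [[-1.0, -0.001, -0.0], [-0.001, 1.0, 0.0], [0.0, 0.0, -1.0]]
force: [0.2, 0.4, -1.9]
finger_gap: 0.0275
finger_force: 30.0
```

```bash
cat > t.py <<'E'
from h import *
import sys
k=sys.argv[1]
for n in ['scene','side','wrist']:
    s,f=grab(n); P=cloud(f,s); ok=f['z_map']>0; T=np.array(s['tcp_pos'])
    if n=='scene': print(T,s['joint_pos'],s['orientation'])
    cv2.imwrite(f'pics/{n}_{k}.png',f['pixels'][:,:,::-1])
    tipz=T[2]+.0-.175
    near=ok&(np.hypot(P[...,0]-T[0],P[...,1]-T[1])<.02)
    for a in np.arange(.002,.14,.02):
        t=P[near&(P[...,2]>max(.118,tipz+a-.01))&(P[...,2]<tipz+a+.01)]
        if len(t)>3:
            v=(np.array(f['xyz']) if n!='wrist' else T+np.array(s['orientation'])@f['hand_eye'][:3,3])[:2]-T[:2]; v/=np.hypot(*v)
            m=np.median(t,0); print(n,'tube z %.3f n %d axis'%(m[2],len(t)),m[:2]-v*.0045)
    t=P[ok&(abs(P[...,2]-.11)<.005)&(np.hypot(P[...,0]-.5275,P[...,1]+.2205)<.08)]
    if len(t)>50: print(n,'mould',len(t),cv2.minAreaRect(t[:,:2].astype(np.float32)))
E
python3 t.py a; python3 - <<'E'
import cv2,numpy as np
a=cv2.imread('pics/scene_a.png')[150:310,120:300];b=cv2.imread('pics/side_a.png')[40:200,200:380]
cv2.imwrite('pics/ca.png',np.hstack([cv2.resize(x,(400,356),interpolation=3) for x in(a,b)]))
E
```

```text
[ 0.5275043  -0.21838337  0.3849219 ] [-0.36763052  0.16661095  0.81642073  1.33137006 -0.12224909  1.69488691
  1.99881598] [[-9.99999054e-01 -1.36630589e-03 -1.56832287e-04]
 [-1.36634525e-03  9.99999035e-01  2.51135146e-04]
 [ 1.56489008e-04  2.51349196e-04 -9.99999956e-01]]
scene tube z 0.218 n 10 axis [ 0.52729375 -0.2196039 ]
scene tube z 0.231 n 15 axis [ 0.52712883 -0.21966629]
scene tube z 0.251 n 17 axis [ 0.5277136 -0.220396 ]
scene tube z 0.271 n 22 axis [ 0.52787916 -0.21986799]
scene tube z 0.292 n 18 axis [ 0.52763491 -0.21919195]
scene tube z 0.311 n 25 axis [ 0.52734873 -0.21990472]
scene tube z 0.327 n 12 axis [ 0.52719674 -0.2194321 ]
scene mould 1397 ((0.5296398401260376, -0.2234821766614914), (0.10496090352535248, 0.11092033982276917), 51.143226623535156)
side tube z 0.217 n 18 axis [ 0.52902717 -0.22274502]
side tube z 0.233 n 33 axis [ 0.52916425 -0.22238899]
side tube z 0.253 n 28 axis [ 0.52820871 -0.22164498]
side tube z 0.274 n 29 axis [ 0.52745205 -0.22148368]
side tube z 0.292 n 30 axis [ 0.52961265 -0.22114236]
side tube z 0.315 n 31 axis [ 0.52814311 -0.22157282]
side tube z 0.331 n 35 axis [ 0.52812359 -0.22134239]
side mould 1218 ((0.5283240079879761, -0.22202658653259277), (0.10851772129535675, 0.10900405049324036), 50.780364990234375)
wrist tube z 0.217 n 16 axis [ 0.52866436 -0.21970264]
wrist tube z 0.232 n 24 axis [ 0.52823447 -0.22019073]
wrist tube z 0.252 n 27 axis [ 0.52822323 -0.22015837]
wrist tube z 0.273 n 32 axis [ 0.52828292 -0.22106484]
wrist tube z 0.292 n 46 axis [ 0.528283   -0.21999636]
wrist tube z 0.307 n 23 axis [ 0.52785184 -0.21991279]
wrist mould 3571 ((0.5274664163589478, -0.22099047899246216), (0.10468455404043198, 0.1046401858329773), 50.97939682006836)
```

View pics/ca.png

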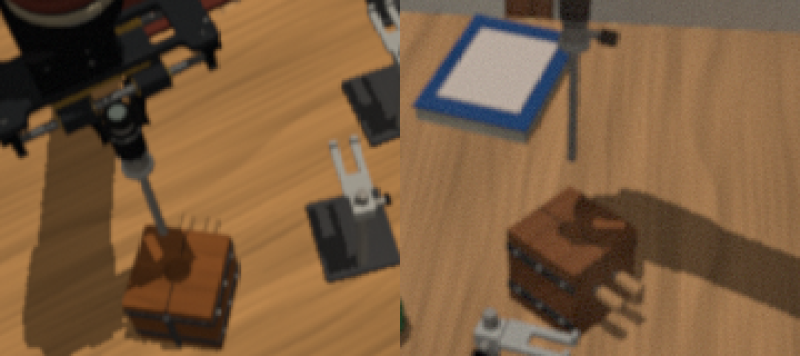

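apply_moves(series=[0.02, 0.0005, -0.0005, 0.014, 0, 0, 0, 0.02, 0, 0, 0.014, 0, 0, 0, 0.02, 0, 0, 0.014, 0, 0, 0, 0.02, 0, 0, 0.014, 0, 0, 0, 0.02, 0, 0, 0.014, 0, 0, 0])

```text
time_s: 8.3
tcp_pos: [0.5266, -0.2198, 0.314]
orientation: [[-1.0, 0.0, -0.0], [0.0, 1.0, 0.0], [0.0, 0.0, -1.0]]
force: [0.6, 0.1, -1.0]
finger_gap: 0.0273
finger_force: 30.0
```

apply_moves(series=[0.02, 0, 0, 0, 0, 0, 0, 0.02, 0, 0, 0, 0, 0, 0, 0.02, 0, 0, 0, 0, 0, 0])

```text
time_s: 8.6
tcp_pos: [0.5269, -0.2202, 0.3158]
orientation: [[-1.0, 0.0, 0.001], [0.0, 1.0, -0.0], [-0.001, -0.0, -1.0]]
force: [-0.3, 0.1, -1.6]
finger_gap: 0.0277
finger_force: 30.0
```

```bash
python3 t.py b; python3 - <<'E'
import cv2,numpy as np
a=cv2.imread('pics/scene_b.png')[200:310,150:270];b=cv2.imread('pics/side_b.png')[90:200,220:340];c=cv2.imread('pics/wrist_b.png')
cv2.imwrite('pics/cb.png',np.vstack([np.hstack([cv2.resize(x,(400,366),interpolation=3) for x in(a,b)])]))
cv2.imwrite('pics/cw.png',c)
E
```

```text
[ 0.5268654  -0.22019314  0.31575504] [-0.38005603  0.15436416  0.80803624  1.47921597 -0.1114594   1.55438407
  1.99413103] [[-9.99999489e-01  3.95314103e-04  9.30202041e-04]
 [ 3.94989110e-04  9.99999861e-01 -3.49536740e-04]
 [-9.30340089e-04 -3.49169142e-04 -9.99999506e-01]]
scene tube z 0.148 n 7 axis [ 0.5274206  -0.22284095]
scene tube z 0.162 n 16 axis [ 0.52744412 -0.22176214]
scene tube z 0.182 n 15 axis [ 0.52644923 -0.22186433]
scene tube z 0.201 n 14 axis [ 0.52711986 -0.22151815]
scene tube z 0.222 n 17 axis [ 0.52694273 -0.2209466 ]
scene tube z 0.242 n 18 axis [ 0.52725454 -0.22148509]
scene tube z 0.257 n 9 axis [ 0.52746485 -0.2204083 ]
scene mould 1346 ((0.5271548628807068, -0.2217429280281067), (0.10518539696931839, 0.10683408379554749), 51.315914154052734)
side tube z 0.150 n 12 axis [ 0.52837917 -0.22338901]
side tube z 0.165 n 29 axis [ 0.52850026 -0.2243893 ]
side tube z 0.184 n 25 axis [ 0.52643272 -0.22304883]
side tube z 0.204 n 25 axis [ 0.52862836 -0.22270493]
side tube z 0.222 n 27 axis [ 0.5286849  -0.22320988]
side tube z 0.242 n 28 axis [ 0.52824037 -0.22353316]
side tube z 0.263 n 31 axis [ 0.52762459 -0.22317707]
side mould 1170 ((0.5275370478630066, -0.22123415768146515), (0.10845816135406494, 0.10803908854722977), 50.96108627319336)
wrist tube z 0.148 n 15 axis [ 0.52780078 -0.22070991]
wrist tube z 0.162 n 27 axis [ 0.52790163 -0.22174607]
wrist tube z 0.183 n 28 axis [ 0.5276204  -0.22171446]
wrist tube z 0.204 n 28 axis [ 0.52751594 -0.22255468]
wrist tube z 0.224 n 47 axis [ 0.52773731 -0.22152741]
wrist tube z 0.238 n 23 axis [ 0.52735325 -0.22144129]
wrist mould 4771 ((0.5272974967956543, -0.22090944647789001), (0.1048092320561409, 0.10401050746440887), 50.946815490722656)
```

View pics/cb.png

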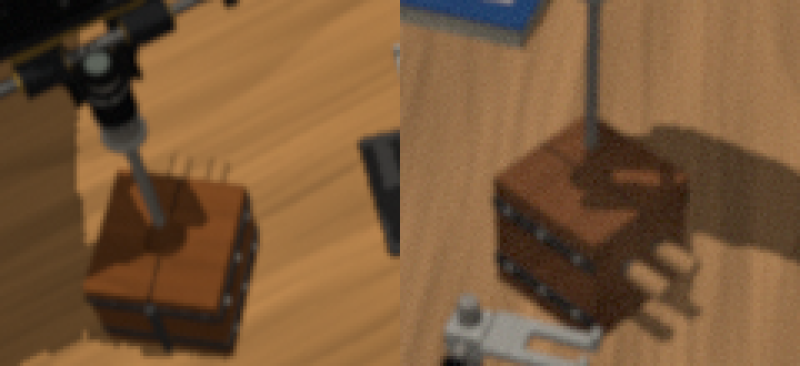

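View pics/cw.png

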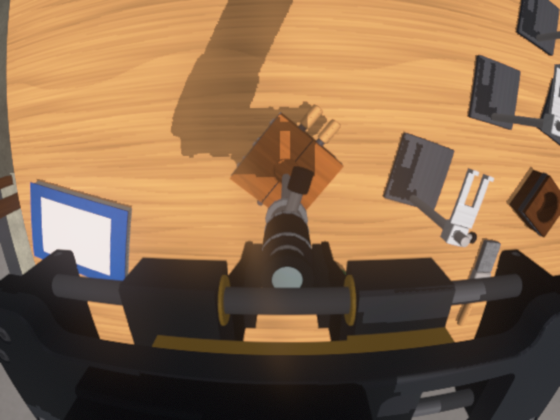

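apply_moves(series=[0.02, 0, 0.0008, 0, 0, 0, 0, 0.02, 0, 0, 0.006, 0, 0, 0, 0.02, 0, 0, 0.008, 0, 0, 0, 0.02, 0, 0, 0.008, 0, 0, 0, 0.02, 0, 0, 0.008, 0, 0, 0])

```text
time_s: 9.25
tcp_pos: [0.5264, -0.2191, 0.284]
orientation: [[-1.0, 0.0, -0.001], [0.0, 1.0, 0.0], [0.001, 0.0, -1.0]]
force: [-0.3, -0.0, -2.6]
finger_gap: 0.0275
finger_force: 30.0
```

apply_moves(series=[0.02, 0, 0, 0.008, 0, 0, 0, 0.02, 0, 0, 0.008, 0, 0, 0, 0.02, 0, 0, 0.008, 0, 0, 0, 0.02, 0, 0, 0.008, 0, 0, 0, 0.02, 0, 0, 0.008, 0, 0, 0])

```text
time_s: 9.75
tcp_pos: [0.5266, -0.2192, 0.2444]
orientation: [[-1.0, 0.0, -0.0], [0.0, 1.0, -0.0], [0.0, -0.0, -1.0]]
force: [0.4, -0.7, -2.4]
finger_gap: 0.0274
finger_force: 30.0
```

apply_moves(series=[0.02, 0, 0, 0.008, 0, 0, 0, 0.02, 0, 0, 0.008, 0, 0, 0, 0.02, 0, 0, 0.005, 0, 0, 0, 0.02, 0, 0, 0, 0, 0, 0, 0.02, 0, 0, 0, 0, 0, 0])

```text
time_s: 10.25
tcp_pos: [0.5266, -0.2193, 0.2242]
orientation: [[-1.0, 0.0, 0.0], [0.0, 1.0, -0.0], [-0.0, -0.0, -1.0]]
force: [0.1, 0.3, -1.1]
finger_gap: 0.0275
finger_force: 30.0
```

apply_moves(series=[0.02, 0, 0, 0, 0, 0, 0, 0.02, 0, 0, 0, 0, 0, 0, 0.02, 0, 0, 0, 0, 0, 0, 0.02, 0, 0, 0, 0, 0, 0, 0.02, 0, 0, 0, 0, 0, 0])

```text
time_s: 10.75
tcp_pos: [0.5266, -0.2192, 0.2241]
orientation: [[-1.0, 0.0, 0.0], [0.0, 1.0, -0.0], [-0.0, -0.0, -1.0]]
force: [0.2, -0.3, -1.2]
finger_gap: 0.0274
finger_force: 30.0
```

```bash
python3 t.py c; python3 -c "
from h import *
s=arm.get_state(); print(s['tcp_pos'],abs(s['dq']).max())"
```

```text
[ 0.52659192 -0.21919488  0.22412021] [-0.37537747  0.18130257  0.79802229  1.64046518 -0.13196908  1.37544193
  2.01064005] [[-9.99999956e-01  2.91389447e-04  5.76030405e-05]
 [ 2.91387035e-04  9.99999957e-01 -4.18750123e-05]
 [-5.76152399e-05 -4.18582256e-05 -9.99999997e-01]]
scene tube z 0.132 n 14 axis [ 0.52574008 -0.22020837]
scene tube z 0.150 n 12 axis [ 0.52639721 -0.22136962]
scene tube z 0.166 n 6 axis [ 0.52592614 -0.21969133]
scene mould 1272 ((0.5271661877632141, -0.22237955033779144), (0.105930395424366, 0.10480897128582001), 51.43328094482422)
side tube z 0.129 n 22 axis [ 0.52667263 -0.22303352]
side tube z 0.150 n 28 axis [ 0.52789164 -0.22228473]
side tube z 0.171 n 23 axis [ 0.52813915 -0.22214562]
side mould 1152 ((0.5273034572601318, -0.22162334620952606), (0.10960142314434052, 0.10771939158439636), 50.76185607910156)
wrist tube z 0.120 n 8 axis [ 0.52742344 -0.22105746]
wrist tube z 0.131 n 46 axis [ 0.52712751 -0.22053359]
wrist tube z 0.146 n 24 axis [ 0.52692038 -0.22046004]
wrist mould 7388 ((0.5275631546974182, -0.22120803594589233), (0.10459025204181671, 0.10470470041036606), 51.048431396484375)
[ 0.52656357 -0.21920072  0.22406839] 0.002314860179259763
```

```bash
python3 -c "
from cell import arm
print(arm.finish_job())"
```

```text
the job is handed in; nothing more can be done
None
```

I handed the job in with the borescope held still and upright in the neck hole. By the camera measurements it is within about 2 mm of the hole's axis, with the lens tip about 61 mm below the mould's top face. I saw no sign of contact with the mould, but the hand-in returned no verdict.

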